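# Lay a tall gearbox bracket down against the stop

## Task

Tip the tall upright bracket over towards the low rubber-topped rest and ease it down with your fingers so that it lands gently on the rest and does not drop, then push it along on its side until its foot is against the upright stop plate. Do not pinch or lift it, and leave the gear, the shaft and the bearing ring where they stand.

Things in the scene. Friction and masses are not known exactly. Their poses are not given: they have to be found in the camera images.
- fixture: fixture fixed to the bench; origin on the bench (z 0), x axis from the rest towards the stop, z up. Dark base plate 215 x 150 mm, x -87 to +128, top at z 8 mm. Stop: grey upright plate 130 mm wide, its face at x +100, top at z 50 mm. Rest: low grey bar with rubber top, 130 mm wide, x -50 to -34, top at z 26 mm.
- bracket: loose aluminium bracket, 0.4 to 0.65 kg, 160 mm tall, upright on the base plate 5 to 20 mm before the stop. Origin: centre of the foot's underside; z up to the head, x towards the stop. Foot 36 (x) x 70 x 12 mm, column 28 x 40, head 28 x 56 with a dark bore, all centred. Topples at about 0.25 rad. Lying on the rest (-x side down), foot at the stop, it is 1.46 rad from upright.
- bracket_toe (a point): middle of the bracket's lower foot edge on the rest side (bracket x = -18, z = 0 mm): the edge it pivots on; it stays on the base plate throughout.
- bracket_heel (a point): middle of the bracket's foot edge on the stop side (bracket x = +18, z = 0 mm): when the bracket lies down this edge is uppermost and is what meets the stop.
- bracket_head (a point): centre of the bracket's top end face (bracket z = 160 mm).
- gear: loose steel gear lying flat, 84 mm across, 22 mm high, bystander; origin at the centre of its underside, on the bench beside the fixture.
- shaft: loose stepped steel shaft standing upright, 125 mm tall, 48 mm across at the widest, bystander; origin at the centre of its underside, on the bench beside the fixture.
- bearing: loose dark bearing ring lying flat, 62 mm across, 18 mm high, bystander; origin at the centre of its underside, on the bench beside the fixture.
Mind the look-alikes: they are no part of the job. Of the things like the bracket, leave any that is orange; of the rest the smaller one is meant.

How it is judged:
By the outcome, as a careful person would: the job done as asked, in the order asked, and still so for the second after the job is handed in, with the robot touching nothing.
It also fails if it takes over 58 s, if anything falls off the work surface, if the arm or the gripper's body presses on something with over 40 N, if the wrist force passes 120 N, or if a joint passes its speed limit or range.

## Robot

A 6-joint arm with a two-finger parallel gripper is mounted at the origin on the work surface. World frame = base frame: x ahead of the robot, y to its left, z up, the work surface at z = 0. Lengths are in m, angles in rad, forces in N, time in s.
With the tool pointing down it reaches from about 0.35 to 0.975 m from the base axis. Payload 4.9 kg.
Tool frame: the origin (TCP) lies at the very end of the fingers, on their centre line; the grasp point (between the pads) lies 19 mm behind it; z points along the fingers, y is the line along which they close (so a half turn about z gives the same grasp; the last joint's range is limited). The gripper opens to 85 mm and grips with 20 to 120 N. Pads are 22 mm wide; open, the fingers measure 114 mm over their backs; the gripper's body (76 mm by 85 mm) begins 54 mm behind the grasp point. The pads swing forward as they close: fully open they stand 13 mm farther back than shut.
Start: joints at [-1.354, 0.053, 1.613, -0, 1.476, -0.119], TCP at [0.206, -0.59, 0.231] pointing down, gripper open.
Joint ranges: [-3.01, 3.01], [-1.01, 2.22], [0.06, 2.58], [-1.02, 4.17], [0.09, 2.62], [-3.14, 3.14]. Speed limits (rad/s): [2.57, 2.57, 3.14, 3.14, 3.14, 3.14].

## Interface

Orientations are given as a rotation vector (axis times angle).
In Python, from station import ctrl gives the robot as it stands. The module is installed in compiled form; this text tells all that it offers.
- The arm moves only by the tool jog_arm, never from a script. Its argument "steps" is a list of rows, each an object with "delta_rot": the turn, a rotation vector about the tool's x, y, z in degrees, a list of three; "linear": the shift along the tool's x, y, z in m, a list of three; "grip": the finger opening in m, from 0 to 0.0854. In form: [{"delta_rot": [rx, ry, rz], "linear": [x, y, z], "grip": grip}, ...]. A call has 1 to 10 rows; each row shifts and turns the commanded pose from where the row before left it, along the tool's axes as they then stand; what a row does not reach is not made up. A row lasts 1/10 s, in which the tool goes at most 50 mm and 8.59 degrees, less where a joint would pass 70% of its speed; a pose out of reach is approached as far as the arm can. A call with a gripper value outside its range is refused whole. The fingers move at their own pace and stop on an object; "newtons" is the grip in N (left out, the last holds). Time passes only in rows, so rows that do not move let the fingers close. It gives the time, the measured TCP pose, the force, the opening and the grip force at its end, in the units of the state.
- ctrl.get_obs(): the state, without advancing time (a new reading comes with each control period).
- ctrl.get_image(name): name is "side" or "top"; returns (picture, depth): 384x512x3 uint8, red, green, blue; 384x512 float32, m along the optical axis (not along the pixel's ray), 0 where there is no reading.
- ctrl.camera_info(name): a dict with "camera_matrix" (3x3 intrinsics, pixels), "R" (3x3) and "t" (3): a world point X has camera coordinates R X + t. Camera axes: x right, y down, z forward; pixel columns grow to the right and rows downward; lengths in m; the calibration is good to about 2 mm. A picture is of the moment at which its call begins. camera_info takes no time and is no camera call.
- ctrl.finish_job(): hands the job in; it is judged then, once.
The state is a dict: "t": time; "q": joint angles; "dq": joint speeds; "effort": joint torques, N m; "tool_pos": TCP position; "tool_rot": TCP orientation; "contact_force": force on the tool from outside, world axes, zero at the start; "wrist_torque": the same for the moment, N m; "opening": finger opening in m; "grip_force": force on a finger pad.
Only numpy, scipy, OpenCV 4.12 (cv2) and the standard library are available. Lean on these libraries where they do the work, as an engineer would, in place of code of your own. Each camera call takes 0.05 s, during which the arm holds its last target. There are 200 camera calls.

## Working session

There is one attempt and no reset: what is moved stays moved. The work goes in short steps, Python scripts to look and compute and a tool call to move; the robot and the scene stay as the last step left them, time stands still between calls to the robot, and variables do not carry over. Pictures are saved under pics/ and viewed, at most 10 in all, crops included, and the job is handed in when it is done.

Besides the shell and the picture viewer there is one more tool, called after "Emit:" as name([rows], argument=value, ...), one row to a line, values as JSON. jog_arm: Moves the arm, as the interface text tells. Its arguments: {"type":"object","properties":{"steps":{"type":"array"},"newtons":{"type":"number"}},"required":["steps"]}

```bash
mkdir -p pics; cat > h.py <<'E'
import numpy as np, cv2
from station import ctrl
from scipy.spatial.transform import Rotation as Ro
def cloud(n, save=None):
    im,d=ctrl.get_image(n); c=ctrl.camera_info(n); K=np.array(c["camera_matrix"])
    v,u=np.mgrid[:384,:512]; p=np.stack([(u-K[0,2])/K[0,0]*d,(v-K[1,2])/K[1,1]*d,d],-1)
    X=(p-np.array(c["t"]))@np.array(c["R"]); X[d==0]=np.nan
    if save: cv2.imwrite("pics/"+save,im[...,::-1])
    return im,X
E
python3 - <<'E'
from h import *
for n in("top","side"):
    im,X=cloud(n,n+"0.png"); np.save(n+"0.npy",X); np.save(n+"im.npy",im)
o=ctrl.get_obs(); print(o["t"],o["tool_pos"],o["tool_rot"])
E
```

```text
0.1 [ 0.20583914 -0.58954547  0.23017581] [-3.09559995e+00 -5.24672819e-01  1.30371656e-04]
```

View pics/top0.png

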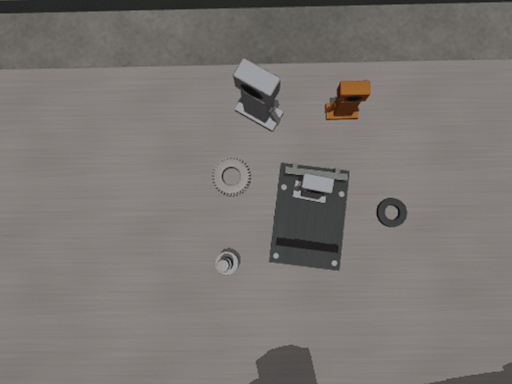

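View pics/side0.png

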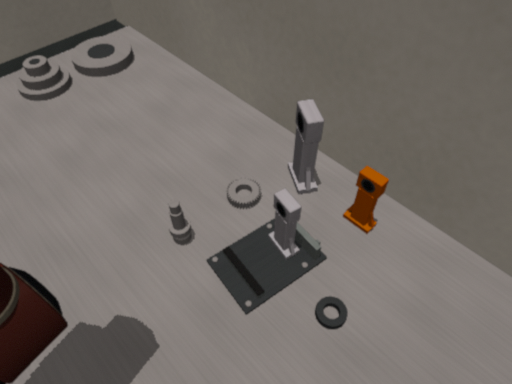

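The top view shows the fixture (corners about (280,163), (349,170), (340,270), (270,263)), with the stop at (317,173), the rest at (307,245) and the grey target bracket at (318,185). The larger grey and the orange brackets stand outside the fixture at (257,95) and (347,100). The side view shows the target bracket at (286,222). Next I'll measure them.

```bash
python3 - <<'E'
from h import *
T=np.load("top0.npy");S=np.load("side0.npy");im=np.load("topim.npy").astype(int)
for n,(u,v) in dict(c1=(280,163),c2=(349,170),c3=(340,270),c4=(270,263),stop=(317,173),rest=(307,245),head=(318,184),plate=(310,220),big=(257,78),orange=(352,88),gear=(218,176),shaft=(223,266),bear=(381,212)).items(): print(n,T[v,u].round(4))
for nm,P in(("top",T),("side",S)):
    P=P.reshape(-1,3); c=T[184,318]
    near=np.linalg.norm(P[:,:2]-c[:2],axis=1)<.13
    # head top
    for lab,lo,hi in(("head",.158,.18),("stop",.045,.056),("rest",.021,.031),("foot",.017,.0235)):
        near=np.linalg.norm(P[:,:2]-T[220,310][:2],axis=1)<.14
        m=near&(P[:,2]>lo)&(P[:,2]<hi); Q=P[m]
        if len(Q)>5:
            r=cv2.minAreaRect(Q[:,:2].astype(np.float32)*1000); print(nm,lab,len(Q),np.array(r[0]).round(1),np.array(r[1]).round(1),round(r[2],1),Q[:,2].mean().round(4))
# base plate top
P=T.reshape(-1,3);m=(np.linalg.norm(P[:,:2]-T[220,310][:2],axis=1)<.16)&(P[:,2]>.005)&(P[:,2]<.012)&(im.sum(2).ravel()<200)
r=cv2.minAreaRect(P[m][:,:2].astype(np.float32)*1000);print("plate",r,P[m][:,2].mean())
E
```

```text
c1 [ 0.7264  0.0159 -0.001 ]
c2 [ 0.7085 -0.1346 -0.0021]
c3 [ 0.4937 -0.1068  0.0037]
c4 [ 5.10e-01  4.14e-02 -3.00e-04]
stop [ 0.6953 -0.0584  0.0518]
rest [ 0.5476 -0.0365  0.0235]
head [ 0.6584 -0.0462  0.1685]
plate [ 0.6003 -0.0457  0.008 ]
big [0.8387 0.0597 0.2191]
orange [ 0.8372 -0.1149  0.1617]
gear [0.6965 0.1496 0.0225]
shaft [0.5126 0.1296 0.1249]
bear [ 0.6147 -0.1955  0.016 ]
top head 495 [660.  -46.3] [56.  28.6] 77.5 0.1679
top stop 404 [673.2 -53.7] [129.6  57.8] 81.9 0.0502
top rest 571 [624.1 -47.2] [130.  171.1] 82.2 0.0258
top foot 208 [624.3 -45.5] [126.4 171.1] 82.1 0.0206
side head 394 [658.4 -48.4] [56.2 28.5] 78.6 0.1659
side stop 268 [669.  -76.5] [86.7 58.6] 81.8 0.0493
side rest 609 [624.4 -49.1] [131.  175.5] 81.8 0.0251
side foot 304 [618.1 -48. ] [131.3 162.3] 82.0 0.0202
plate ((608.6232299804688, -54.5611572265625), (294.636962890625, 212.92259216308594), 82.53717803955078) 0.00832020234869996
```

```bash
python3 - <<'E'
from h import *
for n in("top","side"):
    P=np.load(n+"0.npy").reshape(-1,3)
    a=np.deg2rad(-8); b=np.array([np.cos(a),np.sin(a)]); l=np.array([-b[1],b[0]])
    D=P[:,:2]-[.61,-.045]; s=D@b; y=D@l
    def rect(m): r=cv2.minAreaRect(P[m][:,:2].astype(np.float32)*1000);return m.sum(),np.round(r[0],1),np.round(r[1],1),round(r[2],1),P[m][:,2].mean().round(4)
    near=(abs(y)<.09)
    print(n,"stop",rect(near&(s>.07)&(s<.12)&(P[:,2]>.045)&(P[:,2]<.056)))
    print(n,"rest",rect(near&(abs(s+.062)<.02)&(P[:,2]>.02)&(P[:,2]<.031)))
    print(n,"head",rect(near&(s>0)&(s<.1)&(P[:,2]>.16)&(P[:,2]<.175)))
    print(n,"foot",rect(near&(s>0)&(s<.074)&(P[:,2]>.017)&(P[:,2]<.023)))
    for g in[(.6965,.1496),(.5126,.1296),(.6147,-.1955)]:pass
E
```

```text
top stop (np.int64(384), array([694.7, -56.7]), array([129.6,  14.5]), 82.0, np.float64(0.0501))
top rest (np.int64(478), array([547.1, -36.7]), array([130. ,  15.7]), 82.1, np.float64(0.0261))
top head (np.int64(493), array([660. , -46.3]), array([55.9, 28.6]), 77.5, np.float64(0.1679))
top foot (np.int64(161), array([656.4, -45.8]), array([72.5, 35.8]), 70.6, np.float64(0.0201))
side stop (np.int64(202), array([690. , -83.2]), array([79.3, 15.1]), 81.8, np.float64(0.0488))
side rest (np.int64(483), array([546.4, -37.9]), array([131.1,  17.3]), 82.3, np.float64(0.0248))
side head (np.int64(375), array([658.4, -48.4]), array([56.2, 28.5]), 78.6, np.float64(0.1662))
side foot (np.int64(150), array([658.9, -48.3]), array([72.1, 35.8]), 79.5, np.float64(0.0192))
```

Emit:
jog_arm([
  {"delta_rot":[0,0,-6],"linear":[0,0,-0.03],"grip":0.06},
  {"delta_rot":[0,0,-6],"linear":[0,0,-0.03],"grip":0.06},
  {"delta_rot":[0,0,-6],"linear":[0,0,-0.02],"grip":0.06},
  {"delta_rot":[0,0,-6],"linear":[0,0,-0.02],"grip":0.06},
  {"delta_rot":[0,0,-6],"linear":[0,0,0],"grip":0.06},
  {"delta_rot":[0,0,-6],"linear":[0,0,0],"grip":0.06},
  {"delta_rot":[0,0,-6],"linear":[0,0,0],"grip":0.06},
  {"delta_rot":[0,0,-6],"linear":[0,0,0],"grip":0.06},
  {"delta_rot":[0,0,-6],"linear":[0,0,0],"grip":0.06},
  {"delta_rot":[0,0,-5],"linear":[0,0,0],"grip":0.06},
])

```text
t: 1.1
tool_pos: [0.2059, -0.5898, 0.3305]
tool_rot: [-2.433, -1.986, -0.001]
contact_force: [0.2, -0.4, -0.1]
opening: 0.06
grip_force: 0.0
```

Emit:
jog_arm([
  {"delta_rot":[0,0,0],"linear":[0.0312,0.0167,0],"grip":0.048},
  {"delta_rot":[0,0,0],"linear":[0.0312,0.0167,0],"grip":0.048},
  {"delta_rot":[0,0,0],"linear":[0.0312,0.0167,0],"grip":0.048},
  {"delta_rot":[0,0,0],"linear":[0.0312,0.0167,0],"grip":0.048},
  {"delta_rot":[0,0,0],"linear":[0.0312,0.0167,0],"grip":0.048},
  {"delta_rot":[0,0,0],"linear":[0.0312,0.0167,0],"grip":0.048},
  {"delta_rot":[0,0,0],"linear":[0.0312,0.0167,0],"grip":0.048},
  {"delta_rot":[0,0,0],"linear":[0.0312,0.0167,0],"grip":0.048},
  {"delta_rot":[0,0,0],"linear":[0.0312,0.0167,0],"grip":0.048},
  {"delta_rot":[0,0,0],"linear":[0.0312,0.0167,0],"grip":0.048},
])

```text
t: 2.1
tool_pos: [0.4336, -0.3173, 0.3308]
tool_rot: [-2.437, -1.982, 0.0]
contact_force: [-0.4, 0.6, -0.3]
opening: 0.0481
grip_force: 0.0
```

```bash
cat > st.py <<'E'
from h import *
import sys,json
o=ctrl.get_obs(); R=Ro.from_rotvec(o["tool_rot"]).as_matrix(); p=np.array(o["tool_pos"])
open("log.txt","a").write(json.dumps([list(map(float,o["q"])),list(map(float,p))])+"\n")
a=np.deg2rad(-12); b=np.array([np.cos(a),np.sin(a),0])
print("t",o["t"],"q",np.round(o["q"],3),"p",p.round(4)); print("y",R[:,1].round(3),"z",R[:,2].round(3),"F",np.round(o["contact_force"],1),"tilt",np.rad2deg(np.arctan2(R[:,2]@b,-R[2,2])).round(1))
d=p-[.659,-.047,.008]; print("s,lat,z rel bracket",(d@b*1000).round(1),((d[1]*b[0]-d[0]*b[1])*1000).round(1),(d[2]*1000).round(1),"open",o["opening"],o["grip_force"])
E
python3 st.py
```

```text
t 2.1 q [-0.77  -0.197  1.686 -0.     1.653 -0.565] p [ 0.4336 -0.3173  0.3308]
y [ 0.979 -0.204 -0.001] z [-0.001  0.001 -1.   ] F [-0.4  0.6 -0.3] tilt -0.0
s,lat,z rel bracket -164.3 -311.2 322.8 open 0.04806308443010069 0.0
```

Emit:
jog_arm([
  {"delta_rot":[0,0,0],"linear":[0.0312,0.0167,0],"grip":0.048},
  {"delta_rot":[0,0,0],"linear":[0.0312,0.0167,0],"grip":0.048},
  {"delta_rot":[0,0,0],"linear":[0.0312,0.0167,0],"grip":0.048},
  {"delta_rot":[0,0,0],"linear":[0.0312,0.0167,0],"grip":0.048},
  {"delta_rot":[0,0,0],"linear":[0.0312,0.0167,0],"grip":0.048},
  {"delta_rot":[0,0,0],"linear":[0.0312,0.0167,0],"grip":0.048},
  {"delta_rot":[0,0,0],"linear":[0.0312,0.0167,0],"grip":0.048},
  {"delta_rot":[0,0,0],"linear":[0.0312,0.0167,0],"grip":0.048},
  {"delta_rot":[0,0,0],"linear":[0.0312,0.0167,0],"grip":0.048},
  {"delta_rot":[0,0,0],"linear":[0.0312,0.0167,0],"grip":0.048},
])

```text
t: 3.1
tool_pos: [0.6607, -0.0459, 0.3305]
tool_rot: [-2.437, -1.982, 0.001]
contact_force: [0.3, -0.5, 0.2]
opening: 0.0484
grip_force: 0.0
```

```bash
python3 st.py
```

```text
t 3.1 q [-0.182  0.102  1.398 -0.     1.643  0.023] p [ 0.6607 -0.0459  0.3305]
y [ 0.979 -0.204 -0.001] z [-0.001  0.    -1.   ] F [ 0.3 -0.5  0.2] tilt -0.1
s,lat,z rel bracket 1.4 1.4 322.5 open 0.0483910250911479 0.0
```

Emit:
jog_arm([
  {"delta_rot":[0,7,0],"linear":[0,0,0],"grip":0.048},
  {"delta_rot":[0,7,0],"linear":[0,0,0],"grip":0.048},
  {"delta_rot":[0,7,0],"linear":[0,0,0],"grip":0.048},
  {"delta_rot":[0,7,0],"linear":[0,0,0],"grip":0.048},
  {"delta_rot":[0,7,0],"linear":[0,0,0],"grip":0.048},
  {"delta_rot":[0,7,0],"linear":[0,0,0],"grip":0.048},
  {"delta_rot":[0,7,0],"linear":[0,0,0],"grip":0.048},
  {"delta_rot":[0,7,0],"linear":[0,0,0],"grip":0.048},
  {"delta_rot":[0,7,0],"linear":[0,0,0],"grip":0.048},
  {"delta_rot":[0,7,0],"linear":[0,0,0],"grip":0.048},
])

```text
t: 4.1
tool_pos: [0.66, -0.0479, 0.3311]
tool_rot: [-1.634, -1.327, -1.15]
contact_force: [-0.2, -0.3, -0.7]
opening: 0.048
grip_force: 0.0
```

```bash
python3 st.py
```

```text
t 4.1 q [-0.576  0.238  1.554  1.139  1.832 -0.343] p [ 0.66   -0.0479  0.3311]
y [ 0.979 -0.205 -0.   ] z [ 0.193  0.921 -0.338] F [-0.2 -0.3 -0.7] tilt -0.5
s,lat,z rel bracket 1.2 -0.6 323.1 open 0.04796991326362853 0.0
```

Emit:
jog_arm([
  {"delta_rot":[0,0,0],"linear":[-0.0174,-0.0001,-0.003],"grip":0.048},
  {"delta_rot":[0,0,0],"linear":[-0.0174,-0.0001,-0.003],"grip":0.048},
  {"delta_rot":[0,0,0],"linear":[-0.0174,-0.0001,-0.002],"grip":0.048},
  {"delta_rot":[0,0,0],"linear":[-0.0174,-0.0001,0],"grip":0.048},
  {"delta_rot":[0,0,0],"linear":[-0.0174,-0.0001,0],"grip":0.048},
  {"delta_rot":[0,0,0],"linear":[-0.0174,-0.0001,0],"grip":0.048},
  {"delta_rot":[0,0,0],"linear":[-0.0174,-0.0001,0.002],"grip":0.048},
  {"delta_rot":[0,0,0],"linear":[-0.0174,-0.0001,0.004],"grip":0.048},
  {"delta_rot":[0,0,0],"linear":[-0.0174,-0.0001,0.004],"grip":0.048},
  {"delta_rot":[0,0,0],"linear":[-0.0174,-0.0001,0.0055],"grip":0.048},
])

```text
t: 5.1
tool_pos: [0.6484, -0.0985, 0.1637]
tool_rot: [-1.637, -1.331, -1.146]
contact_force: [0.4, -0.1, 0.6]
opening: 0.048
grip_force: 0.0
```

```bash
python3 -c "
from h import *
cloud('side','side1.png');cloud('top','top1.png')
im=np.hstack([cv2.imread('pics/side1.png')[120:320,180:430],cv2.imread('pics/top1.png')[120:320,200:450]]);cv2.imwrite('pics/c1.png',cv2.resize(im,(800,320)))"; python3 st.py
```

```text
t 5.2 q [-0.646  0.46   1.585  1.05   1.775 -0.602] p [ 0.6471 -0.0976  0.1614]
y [ 0.979 -0.204 -0.006] z [ 0.19   0.921 -0.34 ] F [-0.7  0.5  0.4] tilt -1.0
s,lat,z rel bracket -1.1 -51.9 153.4 open 0.04813973127863863 0.0
```

View pics/c1.png

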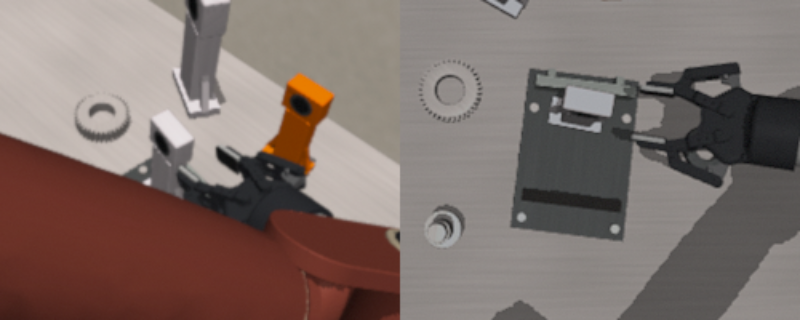

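The crop shows the two fingertips (about (655,88) and (632,133)) beside the bracket's head (588,98) with clearance on both sides; I'll advance.

Emit:
jog_arm([
  {"delta_rot":[0,0,0],"linear":[0,0.0001,0.008],"grip":0.048},
  {"delta_rot":[0,0,0],"linear":[0,0.0001,0.008],"grip":0.048},
  {"delta_rot":[0,0,0],"linear":[0,0.0001,0.008],"grip":0.048},
  {"delta_rot":[0,0,0],"linear":[0,0.0001,0.008],"grip":0.048},
  {"delta_rot":[0,0,0],"linear":[0,0.0001,0.008],"grip":0.048},
  {"delta_rot":[0,0,0],"linear":[0,0.0001,0.008],"grip":0.048},
  {"delta_rot":[0,0,0],"linear":[0,0.0001,0.008],"grip":0.048},
  {"delta_rot":[0,0,0],"linear":[0,0.0001,0.008],"grip":0.048},
  {"delta_rot":[0,0,0],"linear":[0,0,0.008],"grip":0.048},
  {"delta_rot":[0,0,0],"linear":[0,0,0.008],"grip":0.048},
])

```text
t: 6.2
tool_pos: [0.6647, -0.0243, 0.1376]
tool_rot: [-1.637, -1.331, -1.146]
contact_force: [-0.4, -0.4, 0.2]
opening: 0.0479
grip_force: 0.0
```

```bash
python3 -c "
from h import *
im,X=cloud('top','top2.png');P=X.reshape(-1,3);D=P-[.659,-.047,.008]
cv2.imwrite('pics/c2.png',cv2.resize(cv2.imread('pics/top2.png')[140:240,250:400],(750,500)))
a=np.deg2rad(-12);s=D[:,0]*np.cos(a)+D[:,1]*np.sin(a)
m=(np.linalg.norm(D[:,:2],axis=1)<.04)&(D[:,2]>.152)&(D[:,2]<.168)
print(cv2.minAreaRect(P[m][:,:2].astype(np.float32)*1000),m.sum())"; python3 st.py
```

```text
((662.3721313476562, -55.055877685546875), (69.6109390258789, 63.74602508544922), 48.44538879394531) 638
t 6.25 q [-0.541  0.457  1.638  1.1    1.669 -0.606] p [ 0.6644 -0.0233  0.1371]
y [ 0.979 -0.203 -0.001] z [ 0.19   0.92  -0.342] F [-0.3  1.5 -0.1] tilt -0.9
s,lat,z rel bracket 0.3 24.3 129.1 open 0.04790527394915457 0.0
```

View pics/c2.png

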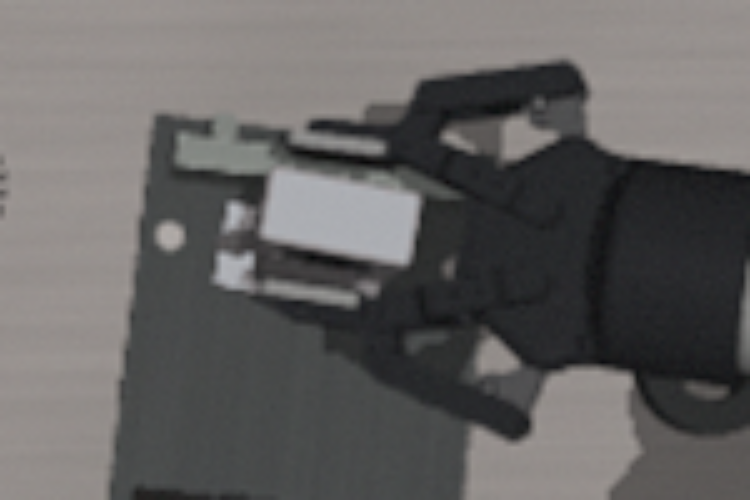

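The picture shows the head (340,220) centred between the finger pads (340,140) and (305,290) with clear gaps. I start tipping about the toe with a loose 39 mm gap.

Emit:
jog_arm([
  {"delta_rot":[0,0,0],"linear":[0,0,0],"grip":0.039},
  {"delta_rot":[0,0,0],"linear":[0,0,0],"grip":0.039},
  {"delta_rot":[-0.513,0,-1.41],"linear":[0.0004,-0.00338,-0.00015],"grip":0.039},
  {"delta_rot":[-0.513,0,-1.41],"linear":[0.0004,-0.00338,-0.00015],"grip":0.039},
  {"delta_rot":[-0.513,0,-1.41],"linear":[0.0004,-0.00338,-0.00015],"grip":0.039},
  {"delta_rot":[-0.513,0,-1.41],"linear":[0.0004,-0.00338,-0.00015],"grip":0.039},
  {"delta_rot":[-0.513,0,-1.41],"linear":[0.0004,-0.00338,-0.00015],"grip":0.039},
  {"delta_rot":[-0.513,0,-1.41],"linear":[0.0004,-0.00338,-0.00015],"grip":0.039},
  {"delta_rot":[-0.513,0,-1.41],"linear":[0.0004,-0.00338,-0.00015],"grip":0.039},
  {"delta_rot":[-0.513,0,-1.41],"linear":[0.0004,-0.00338,-0.00015],"grip":0.039},
])

```text
t: 7.25
tool_pos: [0.6376, -0.0194, 0.1387]
tool_rot: [-1.582, -1.494, -1.324]
contact_force: [-0.5, -1.0, -0.3]
opening: 0.0393
grip_force: 0.0
```

```bash
cat > tl.py <<'E'
from h import *
o=ctrl.get_obs(); R=Ro.from_rotvec(o["tool_rot"]).as_matrix(); p=np.array(o["tool_pos"])
a=np.deg2rad(-12); b=np.array([np.cos(a),np.sin(a),0]); l=np.array([-b[1],b[0],0])
y=R[:,1]; th=np.arctan2(y[2],y@b)
d=p-[.659,-.047,.008]; s,z=d@b+.018,d[2]
c,n=np.cos(th),np.sin(th)
print("t",round(o["t"],2),"tool tilt",np.rad2deg(th).round(1),"TCP in bracket frame(tool tilt) x,lat,z:",((s*c+z*n-.018)*1000).round(1),(d@l*1000).round(1),((-s*n+z*c)*1000).round(1),"world z",p[2].round(4),"s",round(d@b,4))
print("q",np.round(o["q"],2),"zt(b,l,up)",[round(float(R[:,2]@k),3) for k in(b,l,[0,0,1])],"y lat",(y@l).round(3),"F",np.round(o["contact_force"],1),"open",round(o["opening"],4),round(o["grip_force"],1))
E
python3 tl.py
```

```text
t 7.25 tool tilt 12.1 TCP in bracket frame(tool tilt) x,lat,z: 0.9 22.6 129.7 world z 0.1387 s -0.0267
q [-0.57  0.37  1.76  1.13  1.62 -0.84] zt(b,l,up) [0.068, 0.94, -0.334] y lat 0.004 F [-0.5 -1.  -0.3] open 0.0393 0.0
```

Tracking well. Continue.

Emit:
jog_arm([
  {"delta_rot":[-0.4,0,-1.1],"linear":[0.0003,-0.0027,-0.0001],"grip":0.039},
  {"delta_rot":[-0.4,0,-1.1],"linear":[0.0003,-0.0027,-0.0001],"grip":0.039},
  {"delta_rot":[-0.4,0,-1.1],"linear":[0.0003,-0.0027,-0.0001],"grip":0.039},
  {"delta_rot":[-0.4,0,-1.1],"linear":[0.0003,-0.0027,-0.0001],"grip":0.039},
  {"delta_rot":[-0.4,0,-1.1],"linear":[0.0003,-0.0027,-0.0001],"grip":0.039},
  {"delta_rot":[-0.4,0,-1.1],"linear":[0.0003,-0.0027,-0.0001],"grip":0.039},
  {"delta_rot":[-0.4,0,-1.1],"linear":[0.0003,-0.0027,-0.0001],"grip":0.039},
  {"delta_rot":[-0.4,0,-1.1],"linear":[0.0003,-0.0027,-0.0001],"grip":0.039},
  {"delta_rot":[-0.4,0,-1.1],"linear":[0.0003,-0.0027,-0.0001],"grip":0.039},
  {"delta_rot":[-0.4,0,-1.1],"linear":[0.0003,-0.0027,-0.0001],"grip":0.039},
])

```text
t: 8.25
tool_pos: [0.6116, -0.0139, 0.1337]
tool_rot: [-1.511, -1.65, -1.496]
contact_force: [-1.4, -0.3, -0.1]
opening: 0.0387
grip_force: 0.0
```

```bash
python3 tl.py; python3 -c "
from h import *
cloud('top','top3.png');cloud('side','side3.png')
im=np.hstack([cv2.imread('pics/side3.png')[150:300,180:380],cv2.imread('pics/top3.png')[130:280,230:430]]);cv2.imwrite('pics/c3.png',cv2.resize(im,(800,300)))"
```

```text
t 8.25 tool tilt 23.8 TCP in bracket frame(tool tilt) x,lat,z: 0.5 22.5 129.3 world z 0.1337 s -0.0533
q [-0.6   0.31  1.86  1.17  1.58 -1.08] zt(b,l,up) [0.134, 0.94, -0.313] y lat 0.004 F [-1.4 -0.3 -0.1] open 0.0387 0.0
```

View pics/c3.png

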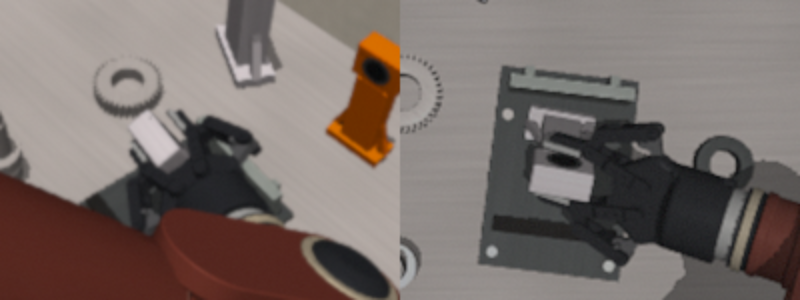

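The bracket is tilting with the fingers (head at crop (560,180), foot at (560,125)). Continue.

Emit:
jog_arm([
  {"delta_rot":[-0.513,0,-1.41],"linear":[0.0004,-0.00338,-0.00015],"grip":0.039},
  {"delta_rot":[-0.513,0,-1.41],"linear":[0.0004,-0.00338,-0.00015],"grip":0.039},
  {"delta_rot":[-0.513,0,-1.41],"linear":[0.0004,-0.00338,-0.00015],"grip":0.039},
  {"delta_rot":[-0.513,0,-1.41],"linear":[0.0004,-0.00338,-0.00015],"grip":0.039},
  {"delta_rot":[-0.513,0,-1.41],"linear":[0.0004,-0.00338,-0.00015],"grip":0.039},
  {"delta_rot":[-0.513,0,-1.41],"linear":[0.0004,-0.00338,-0.00015],"grip":0.039},
  {"delta_rot":[-0.513,0,-1.41],"linear":[0.0004,-0.00338,-0.00015],"grip":0.039},
  {"delta_rot":[-0.513,0,-1.41],"linear":[0.0004,-0.00338,-0.00015],"grip":0.039},
  {"delta_rot":[-0.513,0,-1.41],"linear":[0.0004,-0.00338,-0.00015],"grip":0.039},
  {"delta_rot":[-0.513,0,-1.41],"linear":[0.0004,-0.00338,-0.00015],"grip":0.039},
])

```text
t: 9.35
tool_pos: [0.5811, -0.0076, 0.1203]
tool_rot: [-1.392, -1.846, -1.717]
contact_force: [-2.0, -0.4, 0.4]
opening: 0.0395
grip_force: 0.0
```

```bash
python3 tl.py
```

```text
t 9.35 tool tilt 38.8 TCP in bracket frame(tool tilt) x,lat,z: 0.5 22.3 129.1 world z 0.1203 s -0.0844
q [-0.63  0.26  1.98  1.23  1.56 -1.41] zt(b,l,up) [0.21, 0.941, -0.267] y lat 0.004 F [-2.  -0.4  0.4] open 0.0395 0.0
```

Emit:
jog_arm([
  {"delta_rot":[-0.513,0,-1.41],"linear":[0.0004,-0.00338,-0.00015],"grip":0.04},
  {"delta_rot":[-0.513,0,-1.41],"linear":[0.0004,-0.00338,-0.00015],"grip":0.04},
  {"delta_rot":[-0.513,0,-1.41],"linear":[0.0004,-0.00338,-0.00015],"grip":0.04},
  {"delta_rot":[-0.513,0,-1.41],"linear":[0.0004,-0.00338,-0.00015],"grip":0.04},
  {"delta_rot":[-0.513,0,-1.41],"linear":[0.0004,-0.00338,-0.00015],"grip":0.04},
  {"delta_rot":[-0.513,0,-1.41],"linear":[0.0004,-0.00338,-0.00015],"grip":0.04},
  {"delta_rot":[-0.513,0,-1.41],"linear":[0.0004,-0.00338,-0.00015],"grip":0.04},
  {"delta_rot":[-0.513,0,-1.41],"linear":[0.0004,-0.00338,-0.00015],"grip":0.04},
  {"delta_rot":[-0.513,0,-1.41],"linear":[0.0004,-0.00338,-0.00015],"grip":0.04},
  {"delta_rot":[-0.513,0,-1.41],"linear":[0.0004,-0.00338,-0.00015],"grip":0.04},
])

```text
t: 10.35
tool_pos: [0.555, -0.0022, 0.099]
tool_rot: [-1.239, -2.036, -1.937]
contact_force: [-0.3, 0.7, -0.9]
opening: 0.0397
grip_force: 0.0
```

```bash
python3 tl.py
```

```text
t 10.35 tool tilt 53.8 TCP in bracket frame(tool tilt) x,lat,z: 0.4 22.2 128.9 world z 0.099 s -0.1111
q [-0.67  0.27  2.07  1.3   1.56 -1.75] zt(b,l,up) [0.272, 0.941, -0.203] y lat 0.003 F [-0.3  0.7 -0.9] open 0.0397 0.0
```

```bash
python3 -c "
from h import *
cloud('top','top4.png');cloud('side','side4.png')
im=np.hstack([cv2.imread('pics/side4.png')[150:300,180:380],cv2.imread('pics/top4.png')[130:280,230:430]]);cv2.imwrite('pics/c4.png',cv2.resize(im,(800,300)))"
```

```text
(no output)
```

View pics/c4.png

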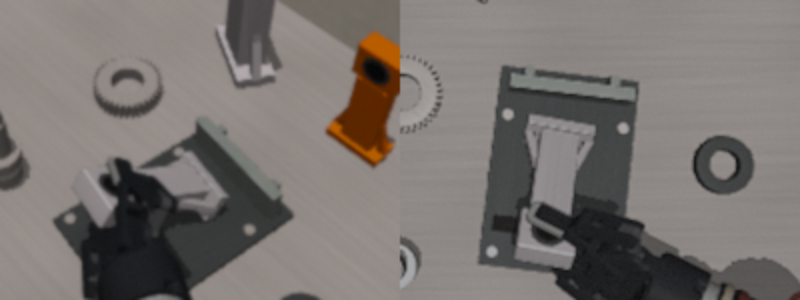

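The crop shows the bracket leaning on the lower finger (head near (545,240), foot at (560,125), gear and bearing untouched). The knuckles need bench clearance, so I'll open the fingers gradually while easing down, raising the tool axis to match.

Emit:
jog_arm([
  {"delta_rot":[-0.342,0,-0.94],"linear":[0.0003,-0.00125,0.0003],"grip":0.042},
  {"delta_rot":[-0.342,0,-0.94],"linear":[0.0003,-0.00125,0.0003],"grip":0.044},
  {"delta_rot":[-0.342,0,-0.94],"linear":[0.0003,-0.00125,0.0003],"grip":0.046},
  {"delta_rot":[-0.342,0,-0.94],"linear":[0.0003,-0.00125,0.0003],"grip":0.048},
  {"delta_rot":[-0.342,0,-0.94],"linear":[0.0003,-0.00125,0.0003],"grip":0.05},
  {"delta_rot":[-0.342,0,-0.94],"linear":[0.0003,-0.00125,0.0003],"grip":0.052},
  {"delta_rot":[-0.342,0,-0.94],"linear":[0.0003,-0.00125,0.0003],"grip":0.054},
  {"delta_rot":[-0.342,0,-0.94],"linear":[0.0003,-0.00125,0.0003],"grip":0.056},
  {"delta_rot":[-0.342,0,-0.94],"linear":[0.0003,-0.00125,0.0003],"grip":0.058},
  {"delta_rot":[-0.342,0,-0.94],"linear":[0.0003,-0.00125,0.0003],"grip":0.06},
])

```text
t: 11.45
tool_pos: [0.5479, 0.0032, 0.0896]
tool_rot: [1.075, 2.08, 2.008]
contact_force: [-1.5, -0.9, -2.5]
opening: 0.0597
grip_force: 0.0
```

```bash
python3 tl.py
```

```text
t 11.45 tool tilt 63.8 TCP in bracket frame(tool tilt) x,lat,z: 10.5 26.0 126.7 world z 0.0896 s -0.1191
q [-0.68  0.3   2.1   1.35  1.57 -1.98] zt(b,l,up) [0.303, 0.941, -0.151] y lat 0.002 F [-1.5 -0.9 -2.5] open 0.0597 0.0
```

Emit:
jog_arm([
  {"delta_rot":[0,0,0],"linear":[0,-0.0014,0.0003],"grip":0.062},
  {"delta_rot":[0,0,0],"linear":[0,-0.0014,0.0003],"grip":0.064},
  {"delta_rot":[0,0,0],"linear":[0,-0.0014,0.0003],"grip":0.066},
  {"delta_rot":[0,0,0],"linear":[0,-0.0014,0.0003],"grip":0.068},
  {"delta_rot":[0,0,0],"linear":[0,-0.0014,0.0003],"grip":0.07},
  {"delta_rot":[0,0,0],"linear":[0,-0.0014,0.0003],"grip":0.072},
  {"delta_rot":[0,0,0],"linear":[0,-0.0014,0.0003],"grip":0.074},
  {"delta_rot":[0,0,0],"linear":[0,-0.0014,0.0003],"grip":0.076},
  {"delta_rot":[0,0,0],"linear":[0,-0.0014,0.0003],"grip":0.078},
  {"delta_rot":[0,0,0],"linear":[0,-0.0014,0.0003],"grip":0.08},
])

```text
t: 12.45
tool_pos: [0.5434, 0.007, 0.0766]
tool_rot: [1.076, 2.08, 2.008]
contact_force: [-0.6, 1.5, -2.7]
opening: 0.0804
grip_force: 1.0
```

```bash
python3 tl.py;python3 -c "
from h import *
cloud('top','top5.png');cloud('side','side5.png')
im=np.hstack([cv2.imread('pics/side5.png')[150:300,180:380],cv2.imread('pics/top5.png')[130:280,230:430]]);cv2.imwrite('pics/c5.png',cv2.resize(im,(800,300)))"
```

```text
t 12.45 tool tilt 63.7 TCP in bracket frame(tool tilt) x,lat,z: -3.5 28.8 125.7 world z 0.0766 s -0.1243
q [-0.68  0.32  2.11  1.35  1.56 -2.  ] zt(b,l,up) [0.303, 0.941, -0.152] y lat 0.002 F [-0.6  1.5 -2.7] open 0.0804 1.0
```

View pics/c5.png

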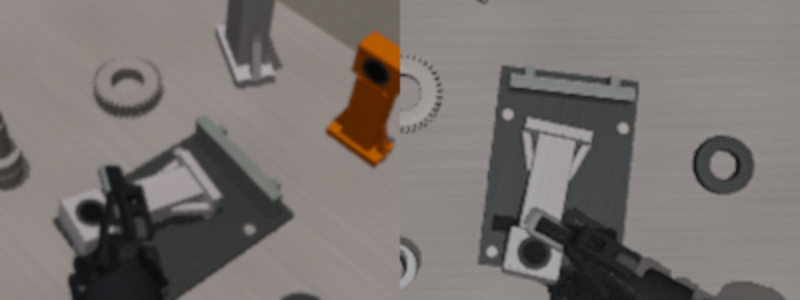

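Bracket nearly down, bore (535,252) facing up, head past the dark rest. Measure its slope from depth.

```bash
cat > sl.py <<'E'
from h import *
im,X=cloud("top"); P=X.reshape(-1,3); a=np.deg2rad(-12); b=np.array([np.cos(a),np.sin(a)]); l=np.array([-b[1],b[0]])
D=P[:,:2]-[.659,-.047]; s=D@b*1000; y=D@l*1000; z=P[:,2]*1000
m=(s>-85)&(s<-30)&(abs(y)<14)&(z>30)&(z<120)
c=np.linalg.lstsq(np.c_[s[m],y[m],np.ones(m.sum())],z[m],rcond=None)[0]
r=z[m]-np.c_[s[m],y[m],np.ones(m.sum())]@c
print("bracket tilt deg",(90+np.rad2deg(np.arctan(c[0]))).round(1),"lat slope deg",np.rad2deg(np.arctan(c[1])).round(1),"rms",r.std().round(2),m.sum())
m=(s>-200)&(s<60)&(abs(y)<40)&(z>25)&(z<60)&(im.min(2).ravel()>140); f=m&(s>-60)
print("light pts s range",np.percentile(s[f],[1,99]).round(1))
E
python3 sl.py
```

```text
bracket tilt deg 76.4 lat slope deg 0.5 rms 1.56 364
light pts s range [-59.4  -3.9]
```

Emit:
jog_arm([
  {"delta_rot":[0,0,0],"linear":[0.0002,-0.0008,0],"grip":0.08},
  {"delta_rot":[0,0,0],"linear":[0.0,-0.0008,0],"grip":0.08},
  {"delta_rot":[0,0,0],"linear":[0.0,-0.0008,0],"grip":0.08},
  {"delta_rot":[0,0,0],"linear":[0.0,-0.0008,0],"grip":0.08},
  {"delta_rot":[0,0,0],"linear":[0.0,-0.0008,0],"grip":0.08},
  {"delta_rot":[0,0,0],"linear":[0.0,-0.0008,0],"grip":0.08},
  {"delta_rot":[0,0,0],"linear":[0.0,-0.0008,0],"grip":0.08},
  {"delta_rot":[0,0,0],"linear":[0.0,-0.0008,0],"grip":0.08},
  {"delta_rot":[0,0,0],"linear":[0.0,-0.0008,0],"grip":0.08},
  {"delta_rot":[0,0,0],"linear":[0.0,-0.0008,0],"grip":0.08},
])

```text
t: 13.6
tool_pos: [0.5398, 0.0078, 0.0695]
tool_rot: [1.076, 2.08, 2.009]
contact_force: [-0.3, 0.5, -1.9]
opening: 0.0801
grip_force: 1.0
```

```bash
python3 tl.py; python3 sl.py
```

```text
t 13.6 tool tilt 63.7 TCP in bracket frame(tool tilt) x,lat,z: -11.5 28.9 125.9 world z 0.0695 s -0.128
q [-0.68  0.33  2.11  1.35  1.56 -2.02] zt(b,l,up) [0.303, 0.941, -0.152] y lat 0.002 F [-0.3  0.5 -1.9] open 0.0801 1.0
bracket tilt deg 78.0 lat slope deg -0.7 rms 1.59 362
light pts s range [-59.4  -5.2]
```

Still on the finger; keep lowering slowly, straight down.

Emit:
jog_arm([
  {"delta_rot":[0,0,0],"linear":[-0.0003,-0.0007,0],"grip":0.08},
  {"delta_rot":[0,0,0],"linear":[-0.0003,-0.0007,0],"grip":0.08},
  {"delta_rot":[0,0,0],"linear":[-0.0003,-0.0007,0],"grip":0.08},
  {"delta_rot":[0,0,0],"linear":[-0.0003,-0.0007,0],"grip":0.08},
  {"delta_rot":[0,0,0],"linear":[-0.0003,-0.0007,0],"grip":0.08},
  {"delta_rot":[0,0,0],"linear":[-0.0003,-0.0007,0],"grip":0.08},
  {"delta_rot":[0,0,0],"linear":[-0.0003,-0.0007,0],"grip":0.08},
  {"delta_rot":[0,0,0],"linear":[-0.0003,-0.0007,0],"grip":0.08},
  {"delta_rot":[0,0,0],"linear":[-0.0003,-0.0007,0],"grip":0.08},
  {"delta_rot":[0,0,0],"linear":[-0.0003,-0.0007,0],"grip":0.08},
])

```text
t: 14.65
tool_pos: [0.539, 0.0069, 0.062]
tool_rot: [1.076, 2.08, 2.009]
contact_force: [-1.2, -0.1, -2.5]
opening: 0.0803
grip_force: 1.2
```

```bash
python3 tl.py; python3 sl.py
```

```text
t 14.65 tool tilt 63.7 TCP in bracket frame(tool tilt) x,lat,z: -18.6 27.8 123.1 world z 0.062 s -0.1286
q [-0.69  0.35  2.11  1.35  1.56 -2.04] zt(b,l,up) [0.303, 0.941, -0.152] y lat 0.002 F [-1.2 -0.1 -2.5] open 0.0803 1.2
bracket tilt deg 81.2 lat slope deg 1.3 rms 1.56 362
light pts s range [-59.4  -6. ]
```

Emit:
jog_arm([
  {"delta_rot":[0,0,0],"linear":[-0.0003,-0.0006,0],"grip":0.08},
  {"delta_rot":[0,0,0],"linear":[-0.0003,-0.0006,0],"grip":0.08},
  {"delta_rot":[0,0,0],"linear":[-0.0003,-0.0006,0],"grip":0.08},
  {"delta_rot":[0,0,0],"linear":[-0.0003,-0.0006,0],"grip":0.08},
  {"delta_rot":[0,0,0],"linear":[-0.0003,-0.0006,0],"grip":0.08},
  {"delta_rot":[0,0,0],"linear":[-0.0003,-0.0006,0],"grip":0.08},
])

```text
t: 15.3
tool_pos: [0.5391, 0.0063, 0.0599]
tool_rot: [1.073, 2.077, 2.014]
contact_force: [-2.9, 0.9, 9.5]
opening: 0.0802
grip_force: 0.0
```

```bash
python3 tl.py; python3 sl.py;python3 -c "
from h import *
cloud('side','side6.png');cloud('top','top6.png')
im=np.hstack([cv2.imread('pics/side6.png')[170:320,180:380],cv2.imread('pics/top6.png')[150:300,230:430]]);cv2.imwrite('pics/c6.png',cv2.resize(im,(800,300)))"
```

```text
t 15.3 tool tilt 63.8 TCP in bracket frame(tool tilt) x,lat,z: -20.1 27.2 121.9 world z 0.0599 s -0.1284
q [-0.69  0.36  2.1   1.35  1.56 -2.04] zt(b,l,up) [0.302, 0.942, -0.147] y lat -0.001 F [-2.9  0.9  9.5] open 0.0802 0.0
bracket tilt deg 81.9 lat slope deg 0.8 rms 1.58 364
light pts s range [-59.2  -6.4]
```

View pics/c6.png

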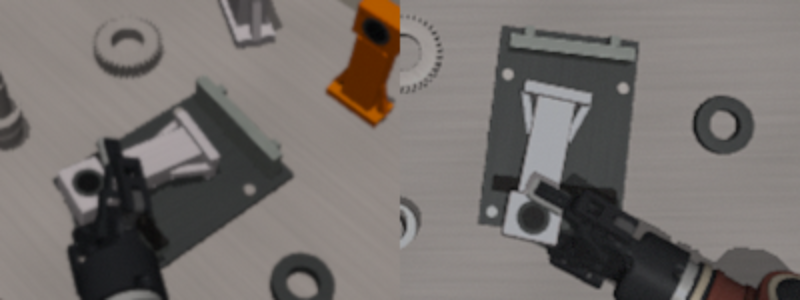

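Pad load is now zero and the gripper has touched the plate (9.5 N), so the bracket is on the rest. I'll open the last few mm, lift off the plate by 1 mm, and withdraw horizontally.

Emit:
jog_arm([
  {"delta_rot":[0,0,0],"linear":[0,0,0],"grip":0.0854},
  {"delta_rot":[0,0,0],"linear":[0.0003,0.0007,0],"grip":0.0854},
  {"delta_rot":[0,0,0],"linear":[0.0003,0.0007,0],"grip":0.0854},
  {"delta_rot":[0,0,0],"linear":[0.0,0.0,0],"grip":0.0854},
])

```text
t: 15.85
tool_pos: [0.5406, 0.0053, 0.0619]
tool_rot: [1.071, 2.076, 2.009]
contact_force: [-0.2, -0.6, 8.5]
opening: 0.0855
grip_force: 0.0
```

```bash
python3 tl.py; python3 sl.py
```

```text
t 15.85 tool tilt 64.0 TCP in bracket frame(tool tilt) x,lat,z: -17.2 26.5 121.3 world z 0.0619 s -0.1267
q [-0.69  0.36  2.1   1.35  1.56 -2.04] zt(b,l,up) [0.304, 0.941, -0.149] y lat 0.0 F [-0.2 -0.6  8.5] open 0.0855 0.0
bracket tilt deg 81.6 lat slope deg -1.1 rms 1.5 364
light pts s range [-59.3  -6.3]
```

Emit:
jog_arm([
  {"delta_rot":[0,0,0],"linear":[-0.0004,-0.0008,-0.008],"grip":0.0854},
  {"delta_rot":[0,0,0],"linear":[-0.0004,-0.001,-0.008],"grip":0.0854},
  {"delta_rot":[0,0,0],"linear":[-0.0004,-0.001,-0.008],"grip":0.0854},
  {"delta_rot":[0,0,0],"linear":[-0.0004,-0.001,-0.008],"grip":0.0854},
  {"delta_rot":[0,0,0],"linear":[-0.0004,-0.001,-0.008],"grip":0.0854},
  {"delta_rot":[0,0,0],"linear":[-0.0004,-0.001,-0.008],"grip":0.0854},
  {"delta_rot":[0,0,0],"linear":[-0.0003,-0.0005,-0.008],"grip":0.0854},
  {"delta_rot":[0,0,0],"linear":[-0.0003,-0.0005,-0.008],"grip":0.0854},
  {"delta_rot":[0,0,0],"linear":[0,0,-0.01],"grip":0.0854},
  {"delta_rot":[0,0,0],"linear":[0,0,-0.012],"grip":0.0854},
])

```text
t: 16.9
tool_pos: [0.4953, -0.0685, 0.0649]
tool_rot: [1.077, 2.081, 2.008]
contact_force: [-0.1, 1.4, 0.8]
opening: 0.0855
grip_force: 0.0
```

```bash
python3 tl.py; python3 sl.py
```

```text
t 16.9 tool tilt 63.7 TCP in bracket frame(tool tilt) x,lat,z: -28.1 -55.1 148.6 world z 0.0649 s -0.1556
q [-0.87  0.36  2.09  1.2   1.67 -2.06] zt(b,l,up) [0.302, 0.941, -0.152] y lat 0.002 F [-0.1  1.4  0.8] open 0.0855 0.0
bracket tilt deg 82.2 lat slope deg 0.2 rms 1.64 363
light pts s range [-59.2  -6.4]
```

```bash
cat > to.py <<'E'
from h import *
import sys
# usage: to.py yawdeg s lat z  (s,lat in fixture-yaw axes about head-end centre) -> tool-frame delta
o=ctrl.get_obs(); R=Ro.from_rotvec(o["tool_rot"]).as_matrix(); p=np.array(o["tool_pos"])
yaw,x,y,z=map(float,sys.argv[1:5]); a=np.deg2rad(yaw)
b=np.array([np.cos(a),np.sin(a),0]); l=np.array([-b[1],b[0],0]); T=np.c_[-b,l,[0,0,-1]]
d=np.array([x,y,z])-p
print("q",np.round(o["q"],2),"p",p.round(4)); print("lin now",(R.T@d*1000).round(1),"lin in target frame",(T.T@d*1000).round(1),"up in tool",R[2].round(3),"rot deg",np.rad2deg(Ro.from_matrix(R.T@T).as_rotvec()).round(2))
E
python3 - <<'E'
import numpy as np
a=np.deg2rad(-12);b=np.array([np.cos(a),np.sin(a)])
print("end",np.array([.659,-.047])-.176*b)
E
python3 to.py -8 .44 -.01 .16
python3 - <<'E'
from h import *
im,X=cloud("top");P=X.reshape(-1,3)
m=(P[:,0]>.44)&(P[:,0]<.57)&(abs(P[:,1])<.06)&(P[:,2]>.05)&(im.min(2).ravel()>110)
r=cv2.minAreaRect(P[m][:,:2].astype(np.float32)*1000);print(r,m.sum(),P[m][:,0].min(),P[m][:,2].max())
E
```

```text
end [ 0.48684602 -0.01040754]
q [-0.87  0.36  2.09  1.2   1.67 -2.06] p [ 0.4955 -0.0701  0.0654]
lin now [111.8  55.4   9.7] lin in target frame [ 63.4  51.8 -94.6] up in tool [ 0.416  0.897 -0.152] rot deg [ 83.17  -2.14 -38.5 ]
((536.1112060546875, -15.304756164550781), (55.61948776245117, 73.97381591796875), 76.69377136230469) 646 0.49462337385768224 0.06631687054008568
```

Emit:
jog_arm([
  {"delta_rot":[0,0,0],"linear":[0.006,0.013,-0.0022],"grip":0.0854},
  {"delta_rot":[0,0,0],"linear":[0.006,0.013,-0.0022],"grip":0.06},
  {"delta_rot":[0,0,0],"linear":[0.006,0.013,-0.0022],"grip":0.04},
  {"delta_rot":[0,0,0],"linear":[0.006,0.013,-0.0022],"grip":0.024},
  {"delta_rot":[0,0,0],"linear":[0.006,0.013,-0.0022],"grip":0.024},
  {"delta_rot":[0,0,0],"linear":[0.006,0.013,-0.0022],"grip":0.024},
  {"delta_rot":[0,0,0],"linear":[0.006,0.013,-0.0022],"grip":0.024},
  {"delta_rot":[6.93,-0.18,-3.21],"linear":[0,0,0],"grip":0.024},
  {"delta_rot":[6.93,-0.18,-3.21],"linear":[0,0,0],"grip":0.024},
  {"delta_rot":[6.93,-0.18,-3.21],"linear":[0,0,0],"grip":0.024},
])

```text
t: 18.0
tool_pos: [0.496, -0.0687, 0.1665]
tool_rot: [0.909, 2.504, 1.581]
contact_force: [0.8, -0.1, 0.6]
opening: 0.0241
grip_force: 0.0
```

Emit:
jog_arm([
  {"delta_rot":[6.93,-0.18,-3.21],"linear":[0,0,0],"grip":0.024},
  {"delta_rot":[6.93,-0.18,-3.21],"linear":[0,0,0],"grip":0.024},
  {"delta_rot":[6.93,-0.18,-3.21],"linear":[0,0,0],"grip":0.024},
  {"delta_rot":[6.93,-0.18,-3.21],"linear":[0,0,0],"grip":0.024},
  {"delta_rot":[6.93,-0.18,-3.21],"linear":[0,0,0],"grip":0.024},
  {"delta_rot":[6.93,-0.18,-3.21],"linear":[0,0,0],"grip":0.024},
  {"delta_rot":[6.93,-0.18,-3.21],"linear":[0,0,0],"grip":0.024},
  {"delta_rot":[6.93,-0.18,-3.21],"linear":[0,0,0],"grip":0.024},
  {"delta_rot":[6.93,-0.18,-3.21],"linear":[0,0,0],"grip":0.024},
  {"delta_rot":[0,0,0],"linear":[0,0,0],"grip":0.024},
])

```text
t: 19.0
tool_pos: [0.4962, -0.066, 0.1668]
tool_rot: [0.21, 3.134, 0.001]
contact_force: [-0.2, -0.5, 0.2]
opening: 0.024
grip_force: 0.0
```

```bash
python3 to.py -8 .445 -.005 .13; python3 to.py -8 .445 -.005 .03
```

```text
q [-0.28 -0.2   1.96  0.    1.38 -1.72] p [ 0.4962 -0.066   0.1668]
lin now [58.9 53.6 36.8] lin in target frame [59.2 53.3 36.8] up in tool [-0.001  0.001 -1.   ] rot deg [0.03 0.03 0.34]
q [-0.28 -0.2   1.96  0.    1.38 -1.72] p [ 0.4962 -0.066   0.1668]
lin now [ 59.   53.5 136.8] lin in target frame [ 59.2  53.3 136.8] up in tool [-0.001  0.001 -1.   ] rot deg [0.03 0.03 0.34]
```

Emit:
jog_arm([
  {"delta_rot":[0,0,0],"linear":[0.0148,0.0134,0],"grip":0.024},
  {"delta_rot":[0,0,0],"linear":[0.0148,0.0134,0],"grip":0.024},
  {"delta_rot":[0,0,0],"linear":[0.0148,0.0134,0],"grip":0.024},
  {"delta_rot":[0,0,0],"linear":[0.0148,0.0134,0],"grip":0.024},
  {"delta_rot":[0,0,0],"linear":[0,0,0.022],"grip":0.024},
  {"delta_rot":[0,0,0],"linear":[0,0,0.023],"grip":0.024},
  {"delta_rot":[0,0,0],"linear":[0,0,0.023],"grip":0.024},
  {"delta_rot":[0,0,0],"linear":[0,0,0.023],"grip":0.024},
  {"delta_rot":[0,0,0],"linear":[0,0,0.023],"grip":0.024},
  {"delta_rot":[0,0,0],"linear":[0,0,0.022],"grip":0.024},
])

```text
t: 20.0
tool_pos: [0.4443, -0.0073, 0.0293]
tool_rot: [-0.221, -3.133, -0.004]
contact_force: [-0.4, -0.5, 0.3]
opening: 0.0238
grip_force: 0.0
```

```bash
python3 st.py; python3 -c "
from h import *
cloud('top','top7.png');cloud('side','side7.png')
im=np.hstack([cv2.imread('pics/side7.png')[170:320,160:360],cv2.imread('pics/top7.png')[150:300,230:430]]);cv2.imwrite('pics/c7.png',cv2.resize(im,(800,300)))"
```

```text
t 20.0 q [-0.186 -0.166  2.183  0.003  1.125 -1.617] p [ 0.4443 -0.0073  0.0293]
y [0.14  0.99  0.003] z [-0.001  0.003 -1.   ] F [-0.4 -0.5  0.3] tilt -0.1
s,lat,z rel bracket -218.3 -5.8 21.3 open 0.023830151716154754 0.0
```

View pics/c7.png

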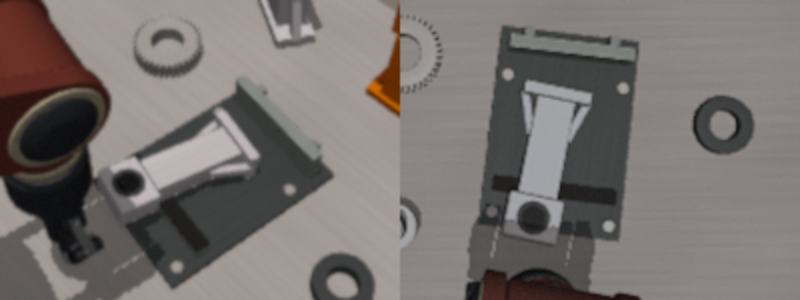

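Bracket lies on the rest with the foot towards the stop, and the closed fingers stand behind its head (side crop (75,245)). Push.

Emit:
jog_arm([
  {"delta_rot":[0,0,0],"linear":[-0.007,0,0],"grip":0.024},
  {"delta_rot":[0,0,0],"linear":[-0.007,0,0],"grip":0.024},
  {"delta_rot":[0,0,0],"linear":[-0.006,0,0],"grip":0.024},
  {"delta_rot":[0,0,0],"linear":[-0.004,0,0],"grip":0.024},
  {"delta_rot":[0,0,0],"linear":[-0.003,0,0],"grip":0.024},
  {"delta_rot":[0,0,0],"linear":[-0.003,0,0],"grip":0.024},
  {"delta_rot":[0,0,0],"linear":[-0.003,0,0],"grip":0.024},
  {"delta_rot":[0,0,0],"linear":[-0.004,0,0],"grip":0.024},
  {"delta_rot":[0,0,0],"linear":[-0.004,0,0],"grip":0.024},
  {"delta_rot":[0,0,0],"linear":[-0.004,0,0],"grip":0.024},
])

```text
t: 21.1
tool_pos: [0.4891, -0.013, 0.0302]
tool_rot: [-0.217, -3.133, -0.002]
contact_force: [-1.8, -0.1, -0.3]
opening: 0.024
grip_force: 0.7
```

Emit:
jog_arm([
  {"delta_rot":[0,0,0],"linear":[-0.003,0,0],"grip":0.024},
  {"delta_rot":[0,0,0],"linear":[-0.003,0,0],"grip":0.024},
  {"delta_rot":[0,0,0],"linear":[-0.003,0,0],"grip":0.024},
  {"delta_rot":[0,0,0],"linear":[-0.003,0,0],"grip":0.024},
  {"delta_rot":[0,0,0],"linear":[-0.003,0,0],"grip":0.024},
  {"delta_rot":[0,0,0],"linear":[-0.003,0,0],"grip":0.024},
])

```text
t: 21.7
tool_pos: [0.5076, -0.0156, 0.0307]
tool_rot: [0.217, 3.134, 0.002]
contact_force: [-0.4, -0.2, -0.8]
opening: 0.0237
grip_force: 0.7
```

```bash
cat > chk.py <<'E'
from h import *
o=ctrl.get_obs(); a=np.deg2rad(-8); b=np.array([np.cos(a),np.sin(a)]); l=np.array([-b[1],b[0]])
f=lambda p:((p[...,:2]-[.547,-.037])@b*1000-42,(p[...,:2]-[.547,-.037])@l*1000)
print("t",round(o["t"],2),"TCP fx",[float(v.round(1)) for v in f(np.array(o["tool_pos"]))],"F",np.round(o["contact_force"],1))
im,X=cloud("top"); P=X.reshape(-1,3); x,y=f(P); z=P[:,2]*1000; light=im.min(2).ravel()>130
m=light&(x>0)&(x<99)&(abs(y)<50)&(z>20)&(z<70)
for lo,hi in((-35,-20),(-20,0),(0,20),(20,40)):
    k=m&(y>lo)&(y<hi); print("max x at y",lo,hi,np.percentile(x[k],[98,100]).round(1) if k.sum()>3 else None)
k=m&(z>28); r=cv2.minAreaRect(np.c_[x,y][k].astype(np.float32)); print("rect in fixture",np.round(r[0],1),np.round(r[1],1),round(r[2],1))
s=(x>0)&(x<80)&light&(z>25)&(z<70)&(abs(y)<16); c=np.polyfit(x[s],z[s],1); print("tilt",90+np.rad2deg(np.arctan(c[0])).round(1))
E
python3 chk.py
```

```text
t 21.7 TCP fx [-84.0, 15.7] F [-0.4 -0.2 -0.8]
max x at y -35 -20 None
max x at y -20 0 [87.8 88.7]
max x at y 0 20 [87.  88.7]
max x at y 20 40 [87.6 89.8]
rect in fixture [45.1 15.9] [89.7 67.2] 0.6
tilt 81.8
```

Emit:
jog_arm([
  {"delta_rot":[0,0,0],"linear":[-0.002,0,0],"grip":0.024},
  {"delta_rot":[0,0,0],"linear":[-0.002,0,0],"grip":0.024},
  {"delta_rot":[0,0,0],"linear":[-0.002,0,0],"grip":0.024},
  {"delta_rot":[0,0,0],"linear":[-0.002,0,0],"grip":0.024},
  {"delta_rot":[0,0,0],"linear":[-0.001,0,0],"grip":0.024},
  {"delta_rot":[0,0,0],"linear":[-0.001,0,0],"grip":0.024},
  {"delta_rot":[0,0,0],"linear":[-0.001,0,0],"grip":0.024},
])

```text
t: 22.45
tool_pos: [0.5182, -0.0171, 0.0307]
tool_rot: [0.217, 3.134, 0.002]
contact_force: [-0.8, 0.1, -1.0]
opening: 0.0239
grip_force: 0.8
```

```bash
python3 chk.py
```

```text
t 22.45 TCP fx [-73.3, 15.7] F [-0.8  0.1 -1. ]
max x at y -35 -20 None
max x at y -20 0 [98.4 98.6]
max x at y 0 20 [96.5 98.5]
max x at y 20 40 [96.9 98.9]
rect in fixture [49.5 17.9] [64.1 98.8] 89.9
tilt 80.6
```

Nearly there; press on in 0.7 mm steps until force rises.

Emit:
jog_arm([
  {"delta_rot":[0,0,0],"linear":[-0.0007,0,0],"grip":0.024},
  {"delta_rot":[0,0,0],"linear":[-0.0007,0,0],"grip":0.024},
  {"delta_rot":[0,0,0],"linear":[-0.0007,0,0],"grip":0.024},
  {"delta_rot":[0,0,0],"linear":[0,0,0],"grip":0.024},
])

```text
t: 22.9
tool_pos: [0.5187, -0.0172, 0.0304]
tool_rot: [-0.217, -3.13, -0.002]
contact_force: [-8.3, 0.8, 3.3]
opening: 0.024
grip_force: 4.1
```

```bash
python3 chk.py
```

```text
t 22.9 TCP fx [-72.8, 15.7] F [-8.3  0.8  3.3]
max x at y -35 -20 None
max x at y -20 0 [98.5 98.9]
max x at y 0 20 [96.9 98.9]
max x at y 20 40 [97.  98.8]
rect in fixture [49.6 18.1] [63.9 98.8] 89.7
tilt 80.7
```

Against the stop (8 N, no further motion). Back off.

Emit:
jog_arm([
  {"delta_rot":[0,0,0],"linear":[0.002,0,0],"grip":0.024},
  {"delta_rot":[0,0,0],"linear":[0.004,0,0],"grip":0.024},
  {"delta_rot":[0,0,0],"linear":[0.01,0,0],"grip":0.024},
  {"delta_rot":[0,0,0],"linear":[0.015,0,0],"grip":0.024},
  {"delta_rot":[0,0,0],"linear":[0.015,0,0],"grip":0.024},
  {"delta_rot":[0,0,0],"linear":[0,0,-0.03],"grip":0.024},
  {"delta_rot":[0,0,0],"linear":[0,0,-0.04],"grip":0.024},
  {"delta_rot":[0,0,0],"linear":[0,0,-0.04],"grip":0.024},
  {"delta_rot":[0,0,0],"linear":[0,0,-0.02],"grip":0.024},
  {"delta_rot":[0,0,0],"linear":[0,0,0],"grip":0.024},
])

```text
t: 23.95
tool_pos: [0.4772, -0.0115, 0.1654]
tool_rot: [0.216, 3.124, -0.0]
contact_force: [0.7, -0.3, 0.4]
opening: 0.0242
grip_force: 0.0
```

```bash
python3 chk.py; python3 -c "
from h import *
cloud('top','top8.png');cloud('side','side8.png')
im=np.hstack([cv2.imread('pics/side8.png')[150:300,160:360],cv2.imread('pics/top8.png')[140:290,210:410]]);cv2.imwrite('pics/c8.png',cv2.resize(im,(800,300)))"
```

```text
t 23.95 TCP fx [-114.7, 15.5] F [ 0.7 -0.3  0.4]
max x at y -35 -20 None
max x at y -20 0 [98.7 98.8]
max x at y 0 20 [96.8 98.8]
max x at y 20 40 [96.9 98.9]
rect in fixture [49.6 17.4] [99.1 63.5] 0.9
tilt 81.1
```

View pics/c8.png

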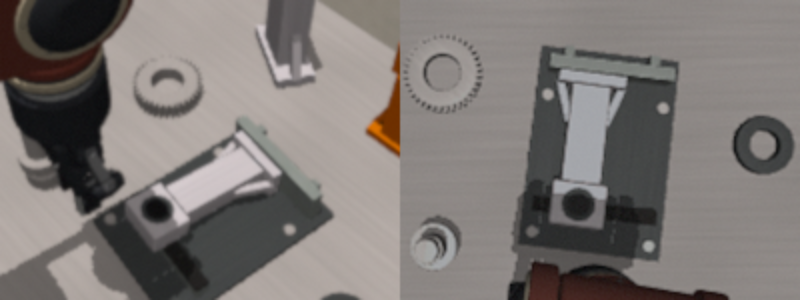

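The picture shows the bracket lying on the rest, its foot (593,78) flush against the stop (610,62), the head (578,203) on the rest; gear, shaft and bearing are unmoved and the arm is clear.

```bash
python3 -c "
from station import ctrl
print(ctrl.finish_job())"
```

```text
the job is handed in; nothing more can be done
None
```

The bracket was tipped over, eased down onto the rest and pushed on its side until its foot met the stop, without pinching or lifting; the gear, shaft and bearing look unmoved, and the job was handed in at about 24 s (the gripper touched the fixture or bench at about 10 N while lowering, under the 40 N limit).

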